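# Trip the hidden tray latch with the release pin

## Robot

A 6-joint arm with a two-finger parallel gripper is mounted at the origin on the work surface. World frame = base frame: x ahead of the robot, y to its left, z up, the work surface at z = 0. Lengths are in m, angles in rad, forces in N, time in s.
With the tool pointing down it reaches from about 0.35 to 0.875 m from the base axis. Payload 4.2 kg.
Tool frame: the origin (TCP) lies midway between the tips of the shut fingers; the grasp point (between the pads) lies arm.tcp_to_grasp behind it (arm.tcp_to_grasp is the distance from the TCP to the grasp point, in m); z points along the fingers, y is the line along which they close (so a half turn about z gives the same grasp; the last joint's range is limited). The gripper opens to 87 mm and grips with 3 to 60 N. Pads are 19 mm wide; open, the fingers measure 117 mm over their backs; the gripper's body (75 mm by 190 mm) begins 51 mm behind the grasp point.
Start: joints at [1.602, 0.385, 0.008, 0, -1.194, -0.259], TCP at [0.141, 0.609, 0.185] pointing down, gripper open.
Joint ranges: [-3.14, 3.14], [-1.21, 2.06], [-1.07, 1.41], [-3.16, 2.05], [-2.99, -0.16], [-3.1, 3.1]. Speed limits (rad/s): [2.79, 2.79, 3.14, 3.14, 3.14, 3.14].

## Interface

Orientations are given as a rotation vector (axis times angle).
In Python, from plant import arm, eyes gives the robot as it stands.
- The arm moves only by the tool step_arm, never from a script. Its argument "increments" is a list of rows, each a list of 5 numbers: the shift along the tool's x, y, z in mm, then the turn about the tool's z in rad, then the opening, from 0 (shut) to 1 (fully open). In form: [[tx, ty, tz, twist, hand], ...]. A call has 1 to 10 rows; each row is the pose to reach, as a shift and turn from the pose commanded when the call began, along the tool's axes at that moment; what a row does not reach only later rows make up. A row lasts 1/8 s, in which the tool goes at most 62.5 mm and 10.7 degrees, less where a joint would pass 70% of its speed; a pose out of reach is approached as far as the arm can. A call with a gripper value outside its range is refused whole. The fingers move at their own pace and stop on an object; "squeeze" is the grip in N (left out, the last holds). Time passes only in rows, so rows that repeat a pose let the fingers close. It gives the time, the measured TCP pose, the force, the opening and the grip force at its end, in the units of the state.
- arm.get_obs(): the state, without advancing time (a new reading comes with each control period).
- eyes.grab_frame(name): name is "scene" or "top"; returns a dict with "pixels" (400x640x3 uint8, red, green, blue), "range_z" (400x640 float32, m along the optical axis (not along the pixel's ray), 0 where there is no reading), "mtx" (3x3 intrinsics, pixels), "pose" (4x4, takes a point from camera to world coordinates). Camera axes: x right, y up, looking along -z (the intrinsics and any distortion apply to the point x, -y, -z); pixel columns grow to the right and rows downward; lengths in m; the calibration is good to about 2 mm. A picture is of the moment at which its call begins.
- arm.hand_in(): hands the job in; it is judged then, once.
Trained networks look in a picture, given as the dict that the camera call returned (one of the last four; its "shot" number tells which), for a name from the list of things; names that differ only in an ending like _2 or _b are one class to them, and where a whole thing is asked for, a point or a joint stands for the part that bears it (a point fixed in the world has none). Each returns a list of dicts, best first, with "p" (0 to 1); they miss things now and then, are a little off and sometimes report something else, mostly with a low value. They report only what shows in the picture. A call takes as long as a camera call.
- eyes.cut_out(label, picture): "region" (400x640 bool, what is visible of it) and "centre" ([row, column] in pixels, amid what is visible of it).
The state is a dict: "t": time; "joint_pos": joint angles; "joint_velocities": joint speeds; "joint_torque": joint torques, N m; "ee_pos": TCP position; "eef_rot": TCP orientation; "contact_force": force on the tool from outside, world axes, zero at the start; "moment": the same for the moment, N m; "finger_gap": finger opening in m; "grip_force": force on a finger pad.
Only numpy, scipy, OpenCV 4.12 (cv2) and the standard library are available. Lean on these libraries where they do the work, as an engineer would, in place of code of your own. Each camera call takes 0.05 s, during which the arm holds its last target. There are 200 camera calls.

## Task

Open the locked collet tray of the small indigo grinder: take the slim release pin from the wooden stand, push it down through the small hole in the grinder's top plate and press gently until the hidden spring latch lets go and the tray springs out by itself (the latch bends if it is driven hard onto its stop, and its depth differs from machine to machine). Then put the pin back upright and fully home in the empty hole of the stand, touching the grinder with nothing but the pin and leaving everything else where it is.

Things in the scene. Friction and masses are not known exactly. Their poses are not given: they have to be found in the camera images.
- grinder: Fixed machine base, indigo box 220 (x) x 200 (y) x 100 mm high with a bare 10 mm aluminium top plate. Origin at the centre of its underside, z up; the tray is in its +x side. On the plate: a dark round turret (72 mm across, 56 mm tall, a ball-ended lever reaching out over the +y side) at x=45, y=52 mm; a flat brass oil plug (20 mm across), which is no hole.
- hole (a point): Centre of the access hole's mouth on the top plate's upper face (100 mm above the bench, at x=-50, y=-40 mm of the grinder): a vertical round through hole 9 mm wide with a 1.5 mm chamfer, in a thin dark square drawn on the plate. Centred under it, out of sight, is the latch's flat striker, 18 mm across, its top 20 to 42 mm below the plate's upper face: the depth is unknown.
- tray (a joint): How far the tray is out, m: 0 shut, 0.06 fully out. Along the grinder's +x. The striker yields straight down on a spring: about 3 N at first, 1 N more per mm; at about 4.5 mm (8 N) the latch lets go, the tray springs out in about half a second and stays out; at 7 mm (10 N) the striker meets a hard stop. Over 25 N bends the latch.
- tray_front (a point): Middle of the upper edge of the tray's steel front plate (148 mm wide, 50 mm tall), 56 mm above the bench; moves with the tray.
- pin: Loose steel release pin, 70 to 120 g: round grooved handle 16 mm across, 70 mm long; below it a straight shank 6 mm across, 60 mm long. Of the two tools in the stand it has the slimmer, taller handle. Origin at the handle's centre, z along the pin, up, away from the shank. It starts upright in a hole of the stand, the handle's flat foot on the stand's top, origin 99 mm above the bench.
- pin_tip (a point): The tip of the pin's shank, 95 mm below the handle's centre along the pin; 4 mm above the bench when the pin is home in the stand.
- stand: Wooden tool stand, fixed: a block 55 (x) x 150 (y) x 64 mm high with two vertical through holes 12 mm wide with 1.5 mm chamfers, 80 mm apart along its y. Origin at the centre of its underside. The pin's shank hangs in a hole with about 3 mm of play all round.
- stand_hole_a (a point): Centre of the mouth of the stand's hole at its y=-40 mm, on the upper face, 64 mm above the bench. Either hole may be the pin's; the other holds the drift.
- stand_hole_b (a point): Centre of the mouth of the stand's hole at its y=+40 mm, on the upper face.
- drift: The stout drift in the stand's other hole, not to be used: dark steel, handle 26 mm across and 40 mm tall, shank 9 mm (too thick for the access hole). Origin 20 mm above the foot of its handle.
- hex_bolt: Bystander: hexagon bolt standing on its head, 22 mm across, 59 mm tall. Origin at its underside.
- step_block: Bystander: dark steel step block, 64 x 30 mm, 56 mm tall at the highest step. Origin at its underside.
- strap_clamp: Bystander: dark steel strap clamp, 120 x 34 x 26 mm. Origin at its underside.
- v_block: Bystander: bright steel V-block, 60 x 50 x 42 mm. Origin at its underside.
- wrench: Bystander: steel wrench lying flat. Origin at its underside.
- brush: Bystander: brush with a blue handle lying flat. Origin at its underside.
- c_clamp: Bystander: dark steel C-clamp lying flat, 100 x 75 x 12 mm. Origin at its underside.

How it is judged:
By the outcome, as a careful person would: the job done as asked, in the order asked, and still so for the second after the job is handed in, with the robot touching nothing.
It also fails if it takes over 61 s, if anything falls off the work surface, if the arm or the gripper's body presses on something with over 40 N, if the wrist force passes 120 N, or if a joint passes its speed limit or range.

## Working session

There is one attempt and no reset: what is moved stays moved. The work goes in short steps, Python scripts to look and compute and a tool call to move; the robot and the scene stay as the last step left them, time stands still between calls to the robot, and variables do not carry over. Pictures are saved under pics/ and viewed, at most 10 in all, crops included, and the job is handed in when it is done.

Besides the shell and the picture viewer there is one more tool, called after "Call:" in YAML: its name, and indented under it one key for each argument. step_arm: Moves the arm, as the interface text tells. Its arguments: {"type":"object","properties":{"increments":{"type":"array"},"squeeze":{"type":"number"}},"required":["increments"]}

```bash
mkdir -p pics
cat > h.py <<'E'
import numpy as np, cv2
from plant import arm, eyes
def cloud(f):
    z=f["range_z"]; K=f["mtx"]; P=f["pose"]
    v,u=np.mgrid[:400,:640]
    p=np.stack([(u-K[0,2])/K[0,0]*z,-(v-K[1,2])/K[1,1]*z,-z],-1)
    return p@P[:3,:3].T+P[:3,3]
def save(f,n): cv2.imwrite("pics/"+n,f["pixels"][:,:,::-1])
def proj(f,p):
    c=(np.asarray(p)-f["pose"][:3,3])@f["pose"][:3,:3]; K=f["mtx"]
    return np.array([K[0,0]*c[0]/-c[2]+K[0,2],K[1,1]*-c[1]/-c[2]+K[1,2]])
E
python3 - <<'E'
from h import *
print({k:np.round(v,4) for k,v in arm.get_obs().items()}, arm.tcp_to_grasp)
fs={}
for n in("top","scene"):
    f=eyes.grab_frame(n); save(f,n+"1.png"); c=cloud(f); print(n,f["pose"].round(3).tolist(),f["mtx"].round(1).tolist(), [k for k in f])
    for l in("grinder","pin","stand","drift"):
        for d in eyes.cut_out(l,f)[:2]:
            m=d["region"]&(f["range_z"]>0); q=c[m]
            print(n,l,round(d["p"],2),np.round(d["centre"]),m.sum(),np.median(q,0).round(3),np.percentile(q,2,axis=0).round(3),np.percentile(q,98,axis=0).round(3))
    fs[n]=f["pixels"]
np.savez("f1.npz",**fs)
E
```

```text
{'t': np.float64(0.0), 'joint_pos': array([ 1.6017e+00,  3.8560e-01,  6.6000e-03, -5.0000e-04, -1.1940e+00,
       -2.5860e-01]), 'joint_velocities': array([-0.0002, -0.0004,  0.0006, -0.0018, -0.0004, -0.    ]), 'joint_torque': array([ 9.00000e-04, -3.90659e+01,  1.87404e+01,  4.21980e+00,
        1.09000e-02, -2.00000e-04]), 'ee_pos': array([0.1409, 0.6082, 0.1838]), 'eef_rot': array([ 3.119e+00, -3.570e-01, -3.000e-04]), 'contact_force': array([ 0.3399,  0.3999, -0.8733]), 'moment': array([ 0.0065,  0.0507, -0.0027]), 'grip_force': np.float64(0.0), 'finger_gap': np.float64(0.087)} 0.0187
top [[0.015, 0.983, -0.183, 0.319], [-1.0, 0.013, -0.012, 0.03], [-0.009, 0.184, 0.983, 1.498], [0.0, 0.0, 0.0, 1.0]] [[516.1, 0.0, 329.3], [0.0, 516.1, 200.3], [0.0, 0.0, 1.0]] ['pixels', 'range_z', 'mtx', 'pose', 'shot']
top grinder 0.91 [206. 302.] 6195 [0.552 0.109 0.101] [ 0.437 -0.004  0.035] [0.67  0.223 0.159]
top pin 0.53 [252. 447.] 38 [ 0.44  -0.266  0.133] [ 0.435 -0.274  0.09 ] [ 0.446 -0.261  0.14 ]
top stand 0.67 [248. 427.] 1247 [ 0.457 -0.228  0.065] [ 0.409 -0.301  0.   ] [ 0.508
[... 234 characters left out ...]
] 1195 [ 0.458 -0.228  0.065] [ 0.409 -0.3    0.002] [ 0.508 -0.16   0.076]
scene [[-0.113, -0.828, 0.55, 1.247], [0.994, -0.095, 0.06, 0.084], [0.003, 0.553, 0.833, 1.123], [0.0, 0.0, 0.0, 1.0]] [[450.7, 0.0, 309.4], [0.0, 450.7, 200.9], [0.0, 0.0, 1.0]] ['pixels', 'range_z', 'mtx', 'pose', 'shot']
scene grinder 0.8 [213. 347.] 6882 [0.605 0.117 0.099] [ 0.446 -0.004  0.008] [0.692 0.234 0.156]
scene pin 0.68 [154. 221.] 89 [ 0.449 -0.266  0.107] [ 0.44  -0.273  0.069] [ 0.453 -0.261  0.136]
scene stand 0.65 [177. 234.] 1113 [ 0.477 -0.228  0.06 ] [ 0.428 -0.304  0.004] [ 0.515 -0.158  0.067]
scene drift 0.5 [172. 244.] 54 [ 0.488 -0.192  0.087] [ 0.48  -0.202  0.069] [ 0.492 -0.184  0.101]
```

Run:
```python
import numpy as np,cv2
f=np.load("f1.npz")
a=cv2.resize(f["top"][130:300,200:480],(800,486),interpolation=3)
b=cv2.resize(f["scene"][110:310,180:480],(800,533),interpolation=3)
cv2.imwrite("pics/t1c.png",a[:,:,::-1]);cv2.imwrite("pics/s1c.png",b[:,:,::-1])
```

```text
(no output)
```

View pics/t1c.png

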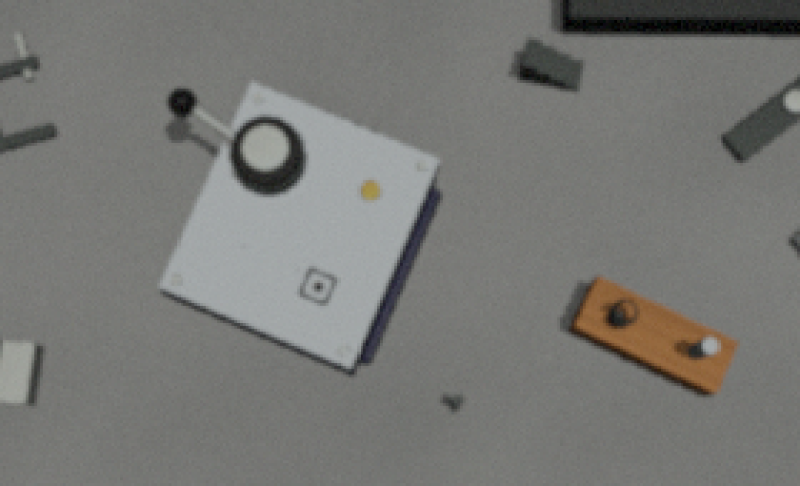

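View pics/s1c.png

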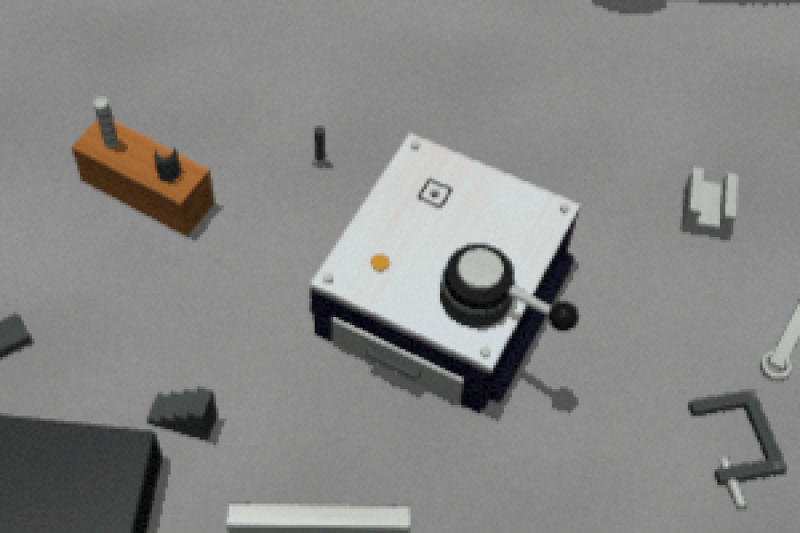

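The top view shows the grinder with its hole's square at about pixel (311,230), the pin (bright, slim) at (449,251) and the drift at (417,240). The scene view shows the hole at about (343,183) and the pin's top at (218,149).

```bash
cat >> h.py <<'E'
def ray(f,uv,z):
    K=f["mtx"];P=f["pose"]
    d=P[:3,:3]@np.array([(uv[0]-K[0,2])/K[0,0],-(uv[1]-K[1,2])/K[1,1],-1])
    return P[:3,3]+d*(z-P[2,3])/d[2]
def warp(f,c,z,half,s=0.0005,acc=None):
    """metric image of plane z about c: col=+y... row=x ; pixel size s"""
    n=int(2*half/s)+1; g=np.arange(n)*s-half
    X,Y=np.meshgrid(c[0]+g,c[1]+g,indexing="ij")
    P=np.stack([X,Y,np.full_like(X,z)],-1)
    q=(P-f["pose"][:3,3])@f["pose"][:3,:3];K=f["mtx"]
    u=(K[0,0]*q[...,0]/-q[...,2]+K[0,2]).astype(np.float32); v=(K[1,1]*q[...,1]/q[...,2]+K[1,2]).astype(np.float32)
    return cv2.remap(f["pixels"] if acc is None else acc,u,v,cv2.INTER_CUBIC)
def avg(n,k=4):
    fs=[eyes.grab_frame(n) for _ in range(k)]
    return fs[-1],np.mean([x["pixels"].astype(np.float32) for x in fs],0)
E
python3 - <<'E'
from h import *
tiles=[]
for n,h0,p0 in(("top",(311.3,230.1),(448.5,251.3)),("scene",(342.7,182.8),(217.9,148.6))):
    f,a=avg(n); z=f["range_z"]
    np.save(n+"_a.npy",a)
    h=ray(f,h0,.1)
    g=cv2.cvtColor(warp(f,h,.1,.02,acc=a),cv2.COLOR_RGB2GRAY)
    w=np.clip(np.percentile(g,70)-g-15,0,None); i,j=np.indices(g.shape)
    sq=np.array([(w*i).sum(),(w*j).sum()])/w.sum()*.0005-.02
    r=np.hypot(i-40-sq[0]/.0005,j-40-sq[1]/.0005)<11; wr=w*r
    ho=np.array([(wr*i).sum(),(wr*j).sum()])/wr.sum()*.0005-.02
    print(n,"square",(h[:2]+sq).round(4),"hole",(h[:2]+ho).round(4))
    # plate
    m=((a.min(2)>120)).astype(np.uint8); 
    nl,lab,st,_=cv2.connectedComponentsWithStats(m); k=lab[int(h0[1])+7,int(h0[0])+9]
    if k==0: k=1+np.argmax(st[1:,4])
    cs,_=cv2.findContours((lab==k).astype(np.uint8),0,1); cc=max(cs,key=cv2.contourArea)
    pts=np.array([ray(f,q[0].astype(float),.1)[:2] for q in cv2.convexHull(cc)],np.float32)
    (cx,cy),(ww,hh),an=cv2.minAreaRect(pts); print(" plate",round(cx,4),round(cy,4),round(ww,4),round(hh,4),round(an,2))
    # stand
    c=cloud(f); o=(a[...,0]>a[...,2]*1.6)&(a[...,0]>60)&(abs(c[...,2]-.064)<.006)&(c[...,1]<-.1)
    pts=np.array([ray(f,(u,v),.064)[:2] for v,u in np.argwhere(o)],np.float32)
    (cx,cy),(ww,hh),an=cv2.minAreaRect(pts); print(" stand",round(cx,4),round(cy,4),round(ww,4),round(hh,4),round(an,2),len(pts))
    p=ray(f,p0,.134); g=cv2.cvtColor(warp(f,p,.134,.012,acc=a),cv2.COLOR_RGB2GRAY)
    w=np.clip(g-145,0,None); i,j=np.indices(g.shape)
    print(" pintop",(p[:2]+np.array([(w*i).sum(),(w*j).sum()])/w.sum()*.0005-.012).round(4),g.max(),(w>0).sum()*.25)
E
```

```text
top square [0.497  0.0958] hole [0.4968 0.0953]
 plate 0.5665 0.1297 0.2421 0.2246 68.07
 stand 0.4587 -0.2324 0.1491 0.0561 65.28 866
 pintop [ 0.4427 -0.2694] 168.96042 143.0
scene square [0.4997 0.0961] hole [0.5002 0.0959]
 plate 0.4068 0.0104 1.5474 1.1825 89.91
 stand 0.464 -0.231 0.1514 0.0587 64.1 625
 pintop [ 0.4446 -0.2687] 195.75755 223.0
```

Call:
step_arm:
  increments:
    - [426, 423, -96, 1.775, 1]
    - [426, 423, -96, 1.775, 1]
    - [426, 423, -96, 1.775, 1]
    - [426, 423, -96, 1.775, 1]
    - [426, 423, -96, 1.775, 1]
    - [426, 423, -96, 1.775, 1]
    - [426, 423, -96, 1.775, 1]
    - [426, 423, -96, 1.775, 1]
    - [426, 423, -96, 1.775, 1]
    - [426, 423, -96, 1.775, 1]
  squeeze: 40

```text
t: 2.15
ee_pos: [0.4615, 0.0984, 0.2817]
eef_rot: [-1.687, 2.649, -0.0]
contact_force: [0.7, 0.4, -0.6]
finger_gap: 0.0871
grip_force: 0.0
```

```bash
cat >> h.py <<'E'
from scipy.spatial.transform import Rotation as R
def go(t,pos=None):
    o=arm.get_obs(); r=R.from_rotvec(o["eef_rot"]).as_matrix()
    print("delta mm",(r.T@(np.asarray(t)-o["ee_pos"])*1000).round(1),"at",o["ee_pos"].round(4),"rot",np.degrees(np.arctan2(r[1,0],r[0,0])).round(2))
E
python3 - <<'E'
from h import *
go([.4435,-.269,.21])
E
```

```text
delta mm [ 340.6 -139.    71.5] at [0.4615 0.0984 0.2817] rot -115.03
```

Call:
step_arm:
  increments:
    - [340, -139, 71, 0, 1]
    - [340, -139, 71, 0, 1]
    - [340, -139, 71, 0, 1]
    - [340, -139, 71, 0, 1]
    - [340, -139, 71, 0, 1]
    - [340, -139, 71, 0, 1]
    - [340, -139, 71, 0, 1]
    - [340, -139, 71, 0, 1]

```text
t: 3.15
ee_pos: [0.4443, -0.2665, 0.2099]
eef_rot: [1.693, -2.647, -0.0]
contact_force: [0.2, 0.3, -0.5]
finger_gap: 0.0869
grip_force: 0.0
```

Run:
```python
from h import *
go([.4435,-.269,.087])
f=eyes.grab_frame("scene"); g=eyes.grab_frame("top")
a=cv2.resize(f["pixels"][80:230,160:310],(400,400),interpolation=3)
b=cv2.resize(g["pixels"][180:310,370:500],(400,400),interpolation=3)
cv2.imwrite("pics/above.png",np.hstack([a,b])[:,:,::-1])
```

```text
delta mm [  2.6  -0.4 122.9] at [ 0.4443 -0.2665  0.2099] rot -114.8
```

View pics/above.png

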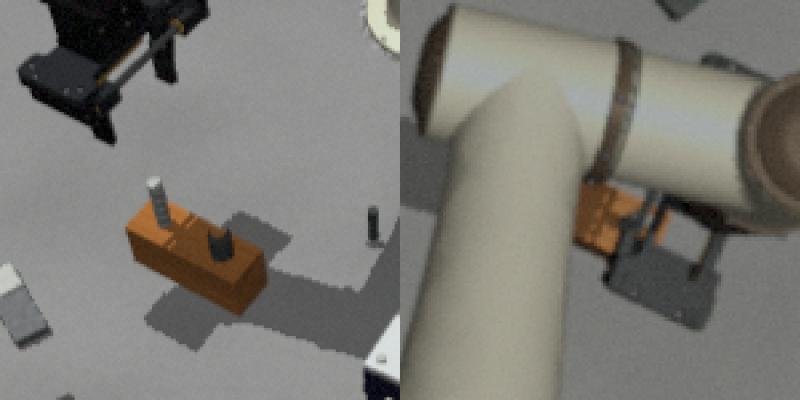

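The scene view shows the open fingers above the stand, straddling the pin, whose handle is at crop (157,200). In the top view the arm hides the pin.

Call:
step_arm:
  increments:
    - [2.5, -0.5, 60, 0, 1]
    - [2.5, -0.5, 90, 0, 1]
    - [2.5, -0.5, 110, 0, 1]
    - [2.5, -0.5, 123, 0, 1]
    - [2.5, -0.5, 123, 0, 1]
    - [2.5, -0.5, 123, 0, 0.5]
    - [2.5, -0.5, 123, 0, 0.3]
    - [2.5, -0.5, 123, 0, 0.25]
    - [2.5, -0.5, 123, 0, 0.25]
  squeeze: 20

```text
t: 4.38
ee_pos: [0.444, -0.269, 0.0872]
eef_rot: [-1.693, 2.646, -0.001]
contact_force: [-0.4, 0.2, 0.1]
finger_gap: 0.0548
grip_force: 0.0
```

Run:
```python
from h import *
go([.4435,-.269,.087])
f=eyes.grab_frame("scene"); g=eyes.grab_frame("top")
a=cv2.resize(f["pixels"][120:200,180:260],(400,400),interpolation=3)
b=cv2.resize(g["pixels"][210:290,410:490],(400,400),interpolation=3)
cv2.imwrite("pics/near.png",np.hstack([a,b])[:,:,::-1])
```

```text
delta mm [0.2 0.4 0.2] at [ 0.444  -0.269   0.0872] rot -114.76
```

View pics/near.png

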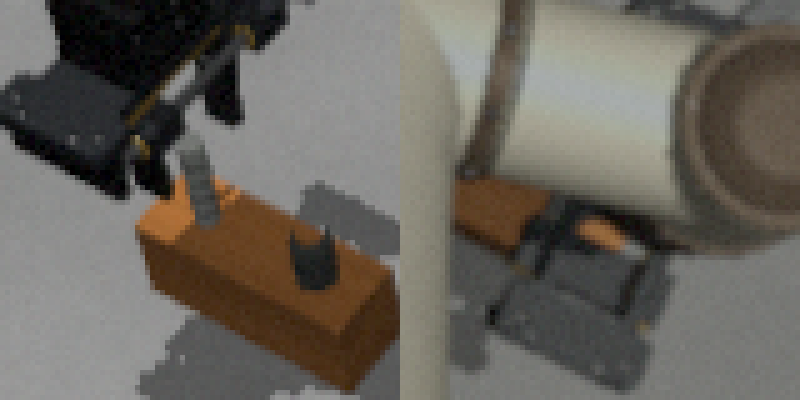

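The scene crop shows the fingers beside the pin's handle (handle top at crop (190,140), i.e. pixel (218,148)), and the fingers seem a bit far back. I'll check this by projection.

Run:
```python
from h import *
f=eyes.grab_frame("scene"); o=arm.get_obs(); r=R.from_rotvec(o["eef_rot"]).as_matrix()
c=lambda p:((proj(f,p)-[180,120])*5).round(0)
for y in(-.0285,0,.0285):
    print(y,c(o["ee_pos"]+r[:,1]*y), c(o["ee_pos"]+r@[.0095,y,0]),c(o["ee_pos"]+r@[-.0095,y,0]))
print("pin top",c([.4435,-.269,.134]),"pin at tcp height",c([.4435,-.269,.087]),"foot",c([.4435,-.269,.064]))
q=cloud(f)
for n,(u,v) in dict(ltip=(165,185),l2=(125,185),rtip=(233,115),pin=(195,165)).items():
    print(n,q[int(120+v/5),int(180+u/5)].round(3))
```

```text
-0.0285 [169. 223.] [156. 216.] [182. 229.]
0 [199. 190.] [187. 184.] [212. 197.]
0.0285 [229. 158.] [216. 152.] [242. 165.]
pin top [186. 138.] pin at tcp height [199. 190.] foot [206. 214.]
ltip [ 0.475 -0.275  0.129]
l2 [ 0.533 -0.27   0.2  ]
rtip [ 0.421 -0.249  0.131]
pin [ 0.451 -0.264  0.12 ]
```

Call:
step_arm:
  increments:
    - [0, 0, 0, 0, 0.1]
    - [0, 0, 0, 0, 0]
    - [0, 0, 0, 0, 0]
    - [0, 0, 0, 0, 0]
    - [0, 0, 0, 0, 0]
    - [0, 0, 0, 0, 0]
    - [0, 0, 0, 0, 0]
    - [0, 0, 0, 0, 0]
  squeeze: 40

```text
t: 5.52
ee_pos: [0.4438, -0.2689, 0.0869]
eef_rot: [1.694, -2.646, -0.0]
contact_force: [-0.0, -0.5, -1.2]
finger_gap: 0.0146
grip_force: 40.0
```

Call:
step_arm:
  increments:
    - [0, 0, -10, 0, 0]
    - [0, 0, -40, 0, 0]
    - [0, 0, -90, 0, 0]
    - [0, 0, -140, 0, 0]
    - [0, 0, -140, 0, 0]
    - [0, 0, -140, 0, 0]

```text
t: 6.28
ee_pos: [0.4433, -0.2685, 0.2267]
eef_rot: [-1.693, 2.646, 0.002]
contact_force: [-0.5, 0.4, -0.8]
finger_gap: 0.0143
grip_force: 40.0
```

Run:
```python
from h import *
go([.4985,.096,.227])
```

```text
delta mm [-354.1  102.6   -0. ] at [ 0.4433 -0.2685  0.2267] rot -114.77
```

Call:
step_arm:
  increments:
    - [-354, 102.5, 0, 0, 0]
    - [-354, 102.5, 0, 0, 0]
    - [-354, 102.5, 0, 0, 0]
    - [-354, 102.5, 0, 0, 0]
    - [-354, 102.5, 0, 0, 0]
    - [-354, 102.5, 0, 0, 0]
    - [-354, 102.5, 0, 0, 0]
    - [-354, 102.5, 0, 0, 0]
    - [-354, 102.5, 0, 0, 0]

```text
t: 7.4
ee_pos: [0.4985, 0.0943, 0.2264]
eef_rot: [1.691, -2.646, -0.0]
contact_force: [0.2, 0.6, -0.1]
finger_gap: 0.0143
grip_force: 40.0
```

Run:
```python
from h import *
go([.4985,.096,.227])
ims=[]
for n in("scene","top"):
    f,a=avg(n,3); a=a.astype(np.uint8); t=arm.get_obs()["ee_pos"]-[0,0,.083]
    u,v=proj(f,t); print(n,"tip proj",u.round(1),v.round(1),"hole",proj(f,[.4985,.096,.1]).round(1))
    u,v=int(u)-25,int(v)-25; print(u,v)
    ims.append(cv2.resize(a[v:v+50,u:u+50],(400,400),interpolation=3))
cv2.imwrite("pics/tip.png",np.hstack(ims)[:,:,::-1])
```

```text
delta mm [-1.6  0.7 -0.6] at [0.4985 0.0943 0.2264] rot -114.84
scene tip proj 343.1 172.4 hole [342.6 181.9]
318 147
top tip proj 310.4 226.9 hole [310.7 229.2]
285 201
```

View pics/tip.png

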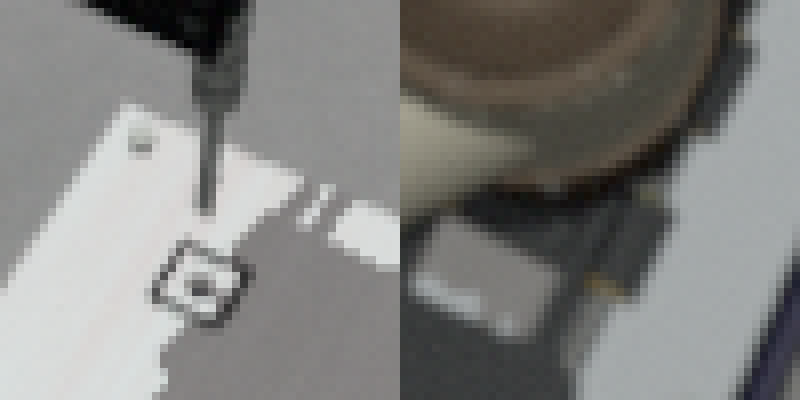

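Left, the scene view: the tip at crop (205,213) and the hole at (202,284), lined up sideways. Right, the top view: the arm hides the hole. I'll go down close to the plate and look again.

Call:
step_arm:
  increments:
    - [-1.5, 0.5, 10, 0, 0]
    - [-1.5, 0.5, 25, 0, 0]
    - [-1.5, 0.5, 36, 0, 0]
    - [-1.5, 0.5, 36, 0, 0]
    - [-1.5, 0.5, 36, 0, 0]

```text
t: 8.32
ee_pos: [0.4995, 0.0972, 0.1911]
eef_rot: [-1.694, 2.645, -0.001]
contact_force: [-0.4, 0.9, -0.2]
finger_gap: 0.0145
grip_force: 40.0
```

Run:
```python
from h import *
go([.4985,.096,.19])
f,a=avg("scene",6); np.save("near_a.npy",a); t=arm.get_obs()["ee_pos"]-[0,0,.083]
print("tip proj",proj(f,t).round(2),"hole",proj(f,[.4985,.096,.1]).round(2), "px per 10mm x,y,z",[(proj(f,t+d)-proj(f,t)).round(2) for d in np.eye(3)*.01])
u,v=proj(f,t).astype(int)-15
im=cv2.resize(a[v:v+30,u:u+30].clip(0,255).astype(np.uint8),(600,600),interpolation=3);print(u,v)
cv2.imwrite("pics/tip2.png",im[:,:,::-1])
```

```text
delta mm [1.5 0.4 1.1] at [0.4995 0.0972 0.1911] rot -114.74
tip proj [343.21 180.41] hole [342.62 181.88] px per 10mm x,y,z [array([-0.26,  2.89]), array([3.58, 0.33]), array([ 0.24, -2.14])]
328 165
```

View pics/tip2.png

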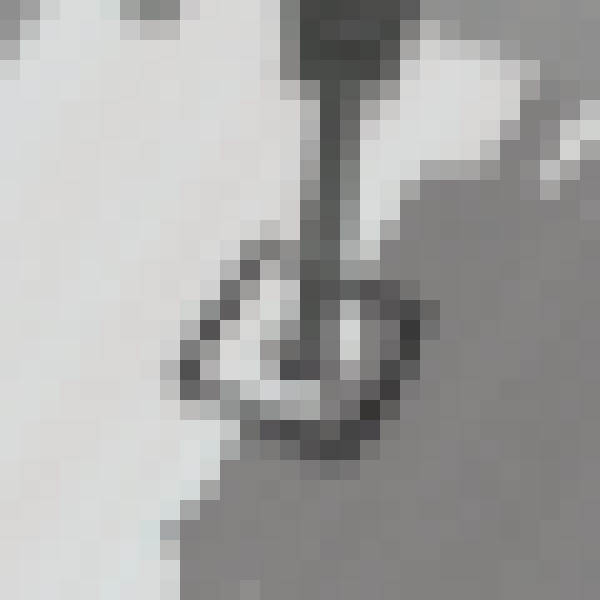

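The tip is about 2 mm off sideways: the shank axis runs to pixel (343.3,180.4), the hole's square is centred at (342.5,182). I'll correct this and lower gently.

Call:
step_arm:
  increments:
    - [1.7, 0, 0, 0, 0]
    - [1.7, 0, 3, 0, 0]
    - [1.7, 0, 6, 0, 0]
    - [1.7, 0, 8, 0, 0]
    - [1.7, 0, 9, 0, 0]
    - [1.7, 0, 10, 0, 0]
    - [1.7, 0, 11, 0, 0]
    - [1.7, 0, 12, 0, 0]

```text
t: 9.62
ee_pos: [0.4985, 0.0956, 0.1789]
eef_rot: [-1.694, 2.646, -0.0]
contact_force: [-0.9, 0.9, -1.4]
finger_gap: 0.0144
grip_force: 40.0
```

Run:
```python
from h import *
go([.4988,.0957,.183])
o=arm.get_obs(); print(o["contact_force"].round(2),o["moment"].round(3))
```

```text
delta mm [-0.2 -0.2 -4.1] at [0.4985 0.0956 0.1789] rot -114.75
[-0.89  0.94 -1.35] [ 0.052 -0.009  0.033]
```

The tip is 4 mm below the plate without any force, so it is in the hole. I'll feel for the striker in small steps.

Call:
step_arm:
  increments:
    - [0, 0, 4, 0, 0]
    - [0, 0, 8, 0, 0]
    - [0, 0, 12, 0, 0]
    - [0, 0, 15, 0, 0]
    - [0, 0, 15, 0, 0]

```text
t: 10.25
ee_pos: [0.4983, 0.0955, 0.1636]
eef_rot: [1.693, -2.645, -0.0]
contact_force: [-1.0, 0.8, -0.4]
finger_gap: 0.0142
grip_force: 40.0
```

Call:
step_arm:
  increments:
    - [0, 0, 1.5, 0, 0]
    - [0, 0, 3, 0, 0]
    - [0, 0, 4, 0, 0]
    - [0, 0, 4, 0, 0]

```text
t: 10.75
ee_pos: [0.4994, 0.0958, 0.161]
eef_rot: [-1.693, 2.644, -0.001]
contact_force: [-1.5, 0.1, 5.0]
finger_gap: 0.0141
grip_force: 40.0
```

Call:
step_arm:
  increments:
    - [0, 0, 0.5, 0, 0]
    - [0, 0, 1, 0, 0]
    - [0, 0, 1, 0, 0]

```text
t: 11.12
ee_pos: [0.4994, 0.0958, 0.1601]
eef_rot: [-1.693, 2.644, -0.001]
contact_force: [0.0, 0.9, 5.7]
finger_gap: 0.0144
grip_force: 40.0
```

Call:
step_arm:
  increments:
    - [0, 0, 0.5, 0, 0]
    - [0, 0, 1, 0, 0]
    - [0, 0, 1, 0, 0]

```text
t: 11.5
ee_pos: [0.4995, 0.0958, 0.1593]
eef_rot: [-1.693, 2.643, -0.002]
contact_force: [-0.5, 0.9, 6.5]
finger_gap: 0.0142
grip_force: 40.0
```

```bash
cat > tray.py <<'E'
from h import *
f=eyes.grab_frame("scene"); c=cloud(f); o=arm.get_obs()
ps=np.load("scene_a.npy")
d=np.abs(f["pixels"].astype(float)-ps).mean(2)
# tray front region in the scene view: grinder +x side, grinder yaw ~-24 deg
y=np.radians(-24.3); e=np.array([np.cos(y),np.sin(y)]); n=np.array([-e[1],e[0]])
g0=np.array([.4988,.0957])+.05*e+.04*n
s=(c[...,:2]-g0)@e; t=(c[...,:2]-g0)@n
m=(s>.09)&(s<.2)&(abs(t)<.06)&(c[...,2]>.015)&(c[...,2]<.065)&(f["range_z"]>0)
print("tray front s",np.percentile(s[m],[10,50,90]).round(3),m.sum(),o["contact_force"].round(2),o["ee_pos"].round(4))
E
python3 tray.py
```

```text
tray front s [0.107 0.111 0.118] 412 [-0.3   0.35  6.76] [0.4995 0.0958 0.1593]
```

Call:
step_arm:
  increments:
    - [0, 0, 0.5, 0, 0]
    - [0, 0, 1, 0, 0]
    - [0, 0, 1, 0, 0]
    - [0, 0, 1, 0, 0]

```text
t: 12.05
ee_pos: [0.4996, 0.0959, 0.1585]
eef_rot: [-1.693, 2.643, -0.002]
contact_force: [-0.9, 0.3, 7.5]
finger_gap: 0.0142
grip_force: 40.0
```

```bash
python3 tray.py
```

```text
tray front s [0.107 0.111 0.118] 428 [-0.13 -0.24  7.26] [0.4996 0.0959 0.1585]
```

Call:
step_arm:
  increments:
    - [0, 0, 0.5, 0, 0]
    - [0, 0, 0.8, 0, 0]
    - [0, 0, 0.8, 0, 0]
    - [0, 0, 0.8, 0, 0]

```text
t: 12.6
ee_pos: [0.4998, 0.0959, 0.1579]
eef_rot: [-1.693, 2.642, -0.002]
contact_force: [-1.1, -1.0, 7.7]
finger_gap: 0.0142
grip_force: 40.0
```

```bash
python3 tray.py
```

```text
tray front s [0.107 0.112 0.117] 420 [-0.7   0.25  7.98] [0.4998 0.0959 0.1579]
```

Call:
step_arm:
  increments:
    - [0, 0, 0.5, 0, 0]
    - [0, 0, 0.8, 0, 0]
    - [0, 0, 0.8, 0, 0]
    - [0, 0, 0.8, 0, 0]

```text
t: 13.15
ee_pos: [0.4999, 0.0959, 0.1573]
eef_rot: [-1.693, 2.642, -0.002]
contact_force: [-0.4, -0.2, 7.9]
finger_gap: 0.0144
grip_force: 40.1
```

```bash
python3 tray.py
```

```text
tray front s [0.107 0.111 0.118] 425 [-1.12  0.75  8.33] [0.4999 0.0959 0.1572]
```

Call:
step_arm:
  increments:
    - [0, 0, 0.5, 0, 0]
    - [0, 0, 0.8, 0, 0]
    - [0, 0, 0.8, 0, 0]
    - [0, 0, 0.8, 0, 0]

```text
t: 13.7
ee_pos: [0.4999, 0.0959, 0.1563]
eef_rot: [-1.693, 2.642, -0.002]
contact_force: [-0.2, 0.3, 7.6]
finger_gap: 0.0141
grip_force: 40.1
```

```bash
python3 tray.py
```

```text
tray front s [0.105 0.144 0.166] 820 [-0.3   1.07  7.54] [0.4998 0.0959 0.1563]
```

The latch has let go and the tray is out. I'll withdraw straight up.

Call:
step_arm:
  increments:
    - [0, 0, -4, 0, 0]
    - [0, 0, -12, 0, 0]
    - [0, 0, -25, 0, 0]
    - [0, 0, -45, 0, 0]
    - [0, 0, -70, 0, 0]
    - [0, 0, -85, 0, 0]
    - [0, 0, -85, 0, 0]

```text
t: 14.62
ee_pos: [0.4989, 0.0958, 0.2405]
eef_rot: [-1.692, 2.644, 0.0]
contact_force: [0.4, -0.4, -1.5]
finger_gap: 0.0143
grip_force: 40.0
```

```bash
python3 tray.py
python3 - <<'E'
from h import *
f=eyes.grab_frame("scene")
im=f["pixels"][110:310,180:480].copy()
cv2.imwrite("pics/out.png",cv2.resize(im,(800,533),interpolation=3)[:,:,::-1])
go([.443,-.2685,.235])
E
```

```text
tray front s [0.107 0.151 0.174] 851 [ 0.48 -0.03 -2.03] [0.4981 0.0956 0.2393]
delta mm [ 353.5 -102.7    3.8] at [0.4978 0.0955 0.2387] rot -114.76
```

View pics/out.png

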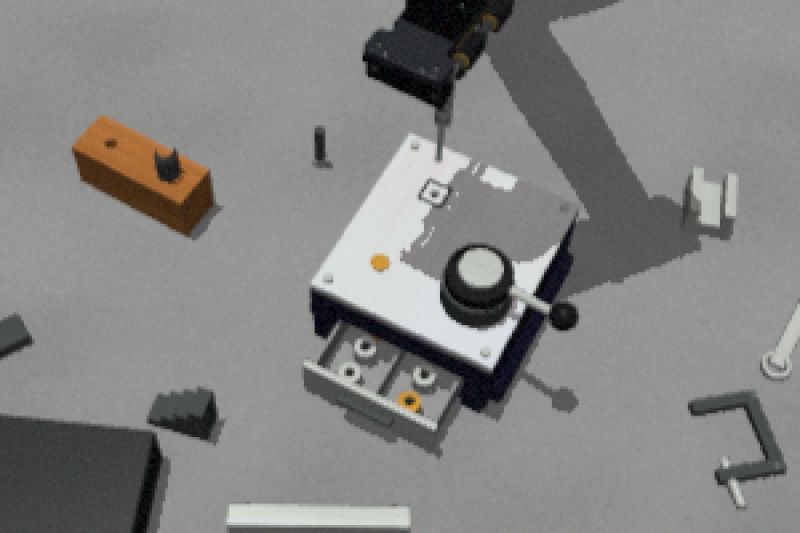

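The view shows the tray out with its collets, the pin clear above the plate, and the stand's empty hole at crop (111,143), about pixel (221,163).

Run:
```python
from h import *
for n in("scene","top"):
    f,a=avg(n,4); h=np.array([.443,-.2685,.064])
    g=cv2.cvtColor(warp(f,h,.064,.015,acc=a),cv2.COLOR_RGB2GRAY); i,j=np.indices(g.shape)
    w=np.clip(np.median(g)-15-g,0,None)*(np.hypot(i-30,j-30)<22)
    print(n,(h[:2]+np.array([(w*i).sum(),(w*j).sum()])/w.sum()*.0005-.015).round(4),(w>0).sum()*.25,proj(f,h).round(1),np.median(g),g.min())
go([.443,-.2685,.235])
```

```text
scene [ 0.4459 -0.2685] 190.0 [221.3 162.7] 122.841644 38.685337
top [ 0.4426 -0.2694] 177.5 [442.4 252.6] 111.32043 25.306246
delta mm [ 353.7 -102.2    4.3] at [0.4983 0.0955 0.2392] rot -114.75
```

Call:
step_arm:
  increments:
    - [353, -102.5, 5, 0, 0]
    - [353, -102.5, 5, 0, 0]
    - [353, -102.5, 5, 0, 0]
    - [353, -102.5, 5, 0, 0]
    - [353, -102.5, 5, 0, 0]
    - [353, -102.5, 5, 0, 0]
    - [353, -102.5, 5, 0, 0]
    - [353, -102.5, 5, 0, 0]
    - [353, -102.5, 5, 0, 0]

```text
t: 16.25
ee_pos: [0.4441, -0.2669, 0.2347]
eef_rot: [-1.696, 2.644, -0.0]
contact_force: [-1.1, -0.6, -1.1]
finger_gap: 0.0141
grip_force: 40.0
```

Call:
step_arm:
  increments:
    - [2, 0, 0, 0, 0]
    - [2, 0, 30, 0, 0]
    - [2, 0, 60, 0, 0]
    - [2, 0, 75, 0, 0]
    - [2, 0, 80, 0, 0]
    - [2, 0, 80, 0, 0]

```text
t: 17.0
ee_pos: [0.4435, -0.2698, 0.1552]
eef_rot: [-1.694, 2.645, -0.002]
contact_force: [0.3, -0.1, -0.8]
finger_gap: 0.0145
grip_force: 40.0
```

Run:
```python
from h import *
go([.4442,-.269,.155])
f,a=avg("scene",4); u,v=proj(f,[.4442,-.269,.064]).astype(int)-20
print(proj(f,arm.get_obs()["ee_pos"]-[0,0,.083]).round(1),u,v)
cv2.imwrite("pics/st.png",cv2.resize(a[v:v+40,u:u+40].astype(np.uint8),(480,480),interpolation=3)[:,:,::-1])
```

```text
delta mm [-1.1 -0.3  0.2] at [ 0.4435 -0.2698  0.1552] rot -114.71
[220.3 161. ] 201 142
```

View pics/st.png

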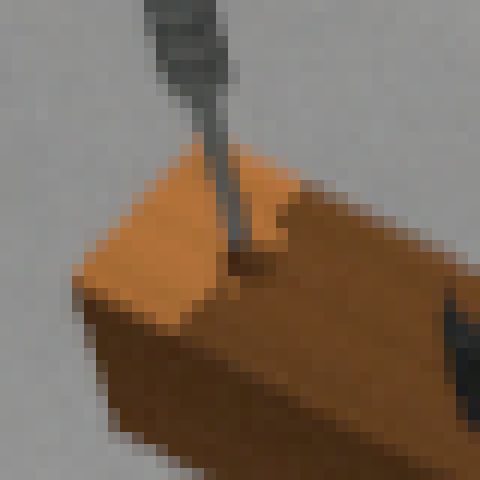

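The tip is at crop (235,245), just above the stand's hole, whose centre is at about (250,263), so it is about 2 mm to the left. I'll correct and lower.

Call:
step_arm:
  increments:
    - [-1.7, 0.5, 0, 0, 0]
    - [-1.7, 0.5, 5, 0, 0]
    - [-1.7, 0.5, 8, 0, 0]
    - [-1.7, 0.5, 11, 0, 0]
    - [-1.7, 0.5, 14, 0, 0]
    - [-1.7, 0.5, 17, 0, 0]
    - [-1.7, 0.5, 17, 0, 0]

```text
t: 18.08
ee_pos: [0.443, -0.268, 0.1372]
eef_rot: [1.693, -2.646, -0.001]
contact_force: [0.4, -0.4, -0.1]
finger_gap: 0.014
grip_force: 40.0
```

In the hole with no force. I'll lower to just above home, then settle.

Call:
step_arm:
  increments:
    - [0, 0, 10, 0, 0]
    - [0, 0, 20, 0, 0]
    - [0, 0, 30, 0, 0]
    - [0, 0, 40, 0, 0]
    - [0, 0, 45, 0, 0]
    - [0, 0, 47, 0, 0]
    - [0, 0, 47, 0, 0]

```text
t: 18.95
ee_pos: [0.4433, -0.2681, 0.0906]
eef_rot: [-1.694, 2.646, -0.0]
contact_force: [-1.0, -0.0, -1.0]
finger_gap: 0.014
grip_force: 40.0
```

Call:
step_arm:
  increments:
    - [0, 0, 1, 0, 0]
    - [0, 0, 2, 0, 0]
    - [0, 0, 3, 0, 0]
    - [0, 0, 3, 0, 0]

```text
t: 19.45
ee_pos: [0.4431, -0.268, 0.0875]
eef_rot: [1.694, -2.646, -0.0]
contact_force: [-0.3, 0.6, -0.4]
finger_gap: 0.0141
grip_force: 40.0
```

Call:
step_arm:
  increments:
    - [0, 0, 0.5, 0, 0]
    - [0, 0, 1, 0, 0]
    - [0, 0, 1.5, 0, 0]
    - [0, 0, 1.5, 0, 0]

```text
t: 19.95
ee_pos: [0.4435, -0.2683, 0.0868]
eef_rot: [-1.694, 2.645, -0.002]
contact_force: [-0.7, 1.0, 4.5]
finger_gap: 0.0142
grip_force: 40.0
```

The foot is on the stand. I'll release and rise.

Call:
step_arm:
  increments:
    - [0, 0, -0.7, 0, 0]
    - [0, 0, -0.7, 0, 0.25]
    - [0, 0, -0.7, 0, 0.4]
    - [0, 0, -0.7, 0, 0.7]
    - [0, 0, -0.7, 0, 0.7]
    - [0, 0, -0.7, 0, 0.7]
    - [0, 0, -0.7, 0, 0.7]

```text
t: 20.82
ee_pos: [0.4432, -0.268, 0.0867]
eef_rot: [-1.694, 2.646, 0.0]
contact_force: [0.0, -0.1, -0.3]
finger_gap: 0.059
grip_force: 0.0
```

Call:
step_arm:
  increments:
    - [0, 0, -15, 0, 0.7]
    - [0, 0, -40, 0, 0.7]
    - [0, 0, -80, 0, 0.7]
    - [0, 0, -130, 0, 0.7]
    - [0, 0, -180, 0, 0.7]
    - [0, 0, -180, 0, 0.7]
    - [0, 0, -180, 0, 0.7]

```text
t: 21.7
ee_pos: [0.4428, -0.2677, 0.2671]
eef_rot: [-1.693, 2.645, -0.0]
contact_force: [-0.9, 0.2, -0.1]
finger_gap: 0.0608
grip_force: 0.0
```

```bash
python3 tray.py
python3 - <<'E'
from h import *
f=eyes.grab_frame("scene"); c=cloud(f)
for l in ("pin","drift"):
    for d in eyes.cut_out(l,f)[:1]:
        q=c[d["region"]&(f["range_z"]>0)]; print(l,d["p"],np.round(d["centre"]),np.median(q,0).round(3),np.percentile(q,98,axis=0).round(3))
im=np.hstack([cv2.resize(f["pixels"][120:200,180:260],(400,400),interpolation=3),cv2.resize(f["pixels"][100:300,200:400],(400,400),interpolation=3)])
cv2.imwrite("pics/end.png",im[:,:,::-1])
E
```

```text
tray front s [0.107 0.15  0.174] 872 [-0.25  0.4  -0.07] [ 0.4425 -0.2677  0.2662]
pin 0.51 [157. 222.] [ 0.447 -0.267  0.093] [ 0.453 -0.259  0.135]
drift 0.57 [171. 246.] [ 0.487 -0.192  0.088] [ 0.491 -0.184  0.102]
```

View pics/end.png

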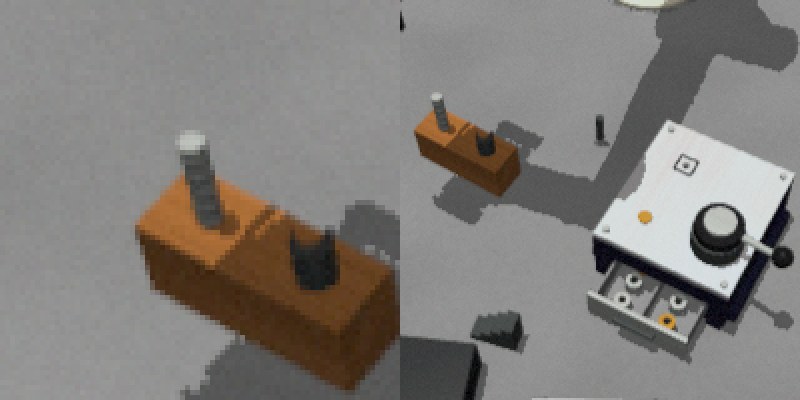

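The pin stands upright and home in the stand (its top at crop (192,140), as at the start), the tray is out and the other things are where they were. I'm handing in.

```bash
python3 -c "
from plant import arm
print(arm.hand_in())"
```

```text
the job is handed in; nothing more can be done
None
```

The job is handed in after about 22 of the 61 s: the latch let go at about 8 N, the tray sprang out, and the pin is back upright and home in its stand hole; the hand-in gave no verdict.

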